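Set out the round rasp in the tool caddy

ROBOT

A 6-joint arm with a two-finger parallel gripper is mounted at the origin on the work surface. World frame = base frame: x ahead of the robot, y to its left, z up, the work surface at z = 0. Lengths are in m, angles in rad, forces in N, time in s.
With the tool pointing down it reaches from about 0.3 to 0.875 m from the base axis. Payload 6.4 kg.
Tool frame: the origin (TCP) lies between the finger pads; the fingertips stand 19 mm ahead of it and the grasp point (between the pads) is the TCP (ctrl.tips_ahead is the z of the fingertips in the tool frame, in m); z points along the fingers, y is the line along which they close (so a half turn about z gives the same grasp; the last joint's range is limited). The gripper opens to 85 mm and grips with 20 to 120 N. Pads are 22 mm wide; open, the fingers measure 114 mm over their backs; the gripper's body (76 mm by 85 mm) begins 54 mm behind the grasp point. The pads swing forward as they close: fully open they stand 13 mm farther back than shut.
Start: joints at [1.004, 0.181, 1.607, -0, 1.354, -0.206], TCP at [0.203, 0.538, 0.25] pointing down, gripper open.
Joint ranges: [-2.99, 2.99], [-0.89, 2.07], [0.3, 2.58], [-1.14, 4.28], [0, 2.63], [-3.12, 3.12]. Speed limits (rad/s): [2.57, 2.57, 3.01, 3.14, 3.14, 3.14].

INTERFACE

Orientations are given as a unit quaternion [w, x, y, z].
In Python, from bench import readout, vision, ctrl gives the robot as it stands.
- The arm moves only by the tool play_rows, never from a script. Its arguments are lists of equal length, an entry for each row: "xyz": the shift along the tool's x, y, z in mm, a list of three; "rot": the turn, a rotation vector about the tool's x, y, z in rad, a list of three; "grip": the opening, from 0 (shut) to 1 (fully open). In form: {"xyz": [[x, y, z], ...], "rot": [[rx, ry, rz], ...], "grip": [grip, ...]}. A call has exactly 10 rows; each row is the pose to reach, as a shift and turn from the pose commanded when the call began, along the tool's axes at that moment; what a row does not reach only later rows make up. A row lasts 1/8 s, in which the tool goes at most 62.5 mm and 10.7 degrees, less where a joint would pass 70% of its speed; a pose out of reach is approached as far as the arm can. A call with a gripper value outside its range is refused whole. The fingers move at their own pace and stop on an object; the grip force is fixed at half the most. Time passes only in rows, so rows that repeat a pose let the fingers close, or fill a call up. It gives the time, the measured TCP pose, the force, the opening and the grip force at its end, in the units of the state.
- readout.get_obs(): the state, without advancing time (a new reading comes with each control period).
- vision.camera(name): name is "scene" or "top" or "wrist"; returns a dict with "color" (420x560x3 uint8, red, green, blue), "depth" (420x560 float32, m along the optical axis (not along the pixel's ray), 0 where there is no reading), "camera_matrix" (3x3 intrinsics, pixels), "extrinsics" (4x4, takes a point from camera to world coordinates); the wrist camera has in their place "hand_eye" (4x4, takes a point from camera to tool coordinates, whose origin is the TCP and whose axes are the flange's). Camera axes: x right, y down, z forward; pixel columns grow to the right and rows downward; lengths in m; the calibration is good to about 2 mm. A picture is of the moment at which its call begins: read the wrist's pose just before it.
- ctrl.hand_in(): hands the job in; it is judged then, once.
The state is a dict: "time_s": time; "q": joint angles; "dq": joint speeds; "joint_efforts": joint torques, N m; "eef_pos": TCP position; "eef_rot": TCP orientation; "wrist_force": force on the tool from outside, world axes, zero at the start; "torque": the same for the moment, N m; "opening": opening from 0.0 (shut) to 1.0 (fully open); "grasp_force": force on a finger pad.
Only numpy, scipy, OpenCV 4.12 (cv2) and the standard library are available. Lean on these libraries where they do the work, as an engineer would, in place of code of your own. Each camera call takes 0.05 s, during which the arm holds its last target. There are 200 camera calls.

TASK

Lift the round rasp up and off its hooks on the tool rack and stand it, point down, in the empty front cell of the plywood tool caddy, lowering it right into the cell before you let go so that it does not drop. Leave the other two hung tools on their hooks and the caddy standing where it is.

Things in the scene. Friction and masses are not known exactly. Their poses are not given: they have to be found in the camera images.
- round_rasp: The hung tool with a thin round blade and a round handle; 190 mm long, ~0.12 kg, hangs point down at any of the rack's 3 hooks. Origin at the point (100 mm above the bench when hung), z up its axis. Blade 6 mm thick at the point, 11 mm from z = 45 mm; ferrule 12 mm thick to z = 110; wooden handle z 110 to 190: a collar 32 mm across (to z = 119) that rests on the hook, then the grip.
- rasp_grip (a point): Centre of the round rasp's straight wooden grip, 155 mm above its point; the grip is 24 mm in diameter from 28 mm below this point to 23 mm above it, the handle's rounded end 35 mm above. Axes as the rasp's.
- flat_rasp: Bystander on another hook: same length and frame as the round rasp, but a flat steel blade 24 mm wide, 5 mm thick, and a broad handle of rectangular section, 40 mm wide (y) at its shoulder and 22 mm thick.
- strop: Bystander on the third hook: same length and frame; a flat leather-faced wooden paddle 38 mm wide, 11 mm thick, with a flat pale handle 36 mm wide (y) and 13 mm thick.
- rack: Wooden tool rack fixed to the bench. Origin on the bench right below the tool on the middle hook; x to the rack's back (away from the robot), y along it, z up. Hooks at y = -105, 0, 105 mm. Batten at x = 55 mm (z 175 to 225), open behind. Side boards 18 mm thick at y = -205 and 205, x 10 to 118.
- hook (a point): On the middle hook at the tool's axis, z = 210 mm; axes as the rack's. Each hook is two level 6 mm steel prongs, 13 mm to either side of the tool (y), with tops at this height, from the batten 55 mm behind to 30 mm in front, where their tips turn up 8 mm: lift a tool 10 mm or more, then draw it off to the rack's -x.
- shelf_edge (a point): Middle of the lower front edge of the rack's top shelf: 340 mm above the bench, 10 mm behind the tools' axes (their handles end at 290 mm). Shelf 18 mm thick, 428 mm long, reaching 108 mm back, with stock on it. An upright gripper hits it; one leaning back to the rack's -x by 35 to 45 degrees clears it.
- caddy: Loose plywood tool caddy, 0.9 kg, standing on its base plate (150 x 92 x 10 mm). Origin under the plate's middle, z up, front is -x. Three 36 x 36 mm cells in a row along x, 6 mm walls: front x = -42 mm (empty, top z = 100), middle x = 0 (two pencils up to z = 190, top z = 120), rear x = 42 (a gouge up to z = 217, top z = 140); pencils and gouge lean slightly to +x.
- cell_floor (a point): Centre of the floor of the empty front cell, 10 mm above the bench; axes as the caddy's.
- cell_mouth (a point): Centre of the open top of the empty front cell, 100 mm above the bench; axes as the caddy's.
Mind the look-alikes: they are no part of the job. What is shaped like the round_rasp but blue is not meant.

How it is judged:
By the outcome, as a careful person would: the job done as asked, in the order asked, and still so for the second after the job is handed in, with the robot touching nothing.
It also fails if it takes over 48 s, if anything falls off the work surface, if the arm or the gripper's body presses on something with over 40 N, if the wrist force passes 120 N, or if a joint passes its speed limit or range.

## Working session

There is one attempt and no reset: what is moved stays moved. The work goes in short steps, Python scripts to look and compute and a tool call to move; the robot and the scene stay as the last step left them, time stands still between calls to the robot, and variables do not carry over. Pictures are saved under pics/ and viewed, at most 10 in all, crops included, and the job is handed in when it is done.

Besides the shell and the picture viewer there is one more tool, called after "Call:" as name(argument=value, ...) on one line, values as JSON. play_rows: Moves the arm, as the interface text tells. Its arguments: {"type":"object","properties":{"xyz":{"type":"array","items":{"type":"array","items":{"type":"number"}}},"rot":{"type":"array","items":{"type":"array","items":{"type":"number"}}},"grip":{"type":"array","items":{"type":"number"}}},"required":["xyz","rot","grip"]}

```bash
mkdir -p pics
cat > h.py <<'E'
import numpy as np, cv2
from bench import readout, vision, ctrl
from scipy.spatial.transform import Rotation as R
def shot(n):
    o=readout.get_obs(); d=vision.camera(n)
    if n=='wrist':
        T=np.eye(4); q=o['eef_rot']; T[:3,:3]=R.from_quat([q[1],q[2],q[3],q[0]]).as_matrix(); T[:3,3]=o['eef_pos']
        d['extrinsics']=T@d['hand_eye']
    np.savez(f'{n}.npz',**{k:d[k] for k in('color','depth','camera_matrix','extrinsics')})
    return d
def cloud(d):
    K=d['camera_matrix'];z=d['depth'];v,u=np.mgrid[:z.shape[0],:z.shape[1]]
    p=np.stack([(u-K[0,2])/K[0,0]*z,(v-K[1,2])/K[1,1]*z,z],-1)
    w=p@d['extrinsics'][:3,:3].T+d['extrinsics'][:3,3]; w[z==0]=np.nan
    return w
def save(d,f,s=1,c=None):
    im=d['color'][...,::-1]
    if c: im=im[c[1]:c[3],c[0]:c[2]]
    cv2.imwrite('pics/'+f,cv2.resize(im,None,fx=s,fy=s,interpolation=cv2.INTER_CUBIC))
E
python3 - <<'E'
from h import *
a=shot('scene');b=shot('top')
im=np.hstack([a['color'],b['color']])[...,::-1]
save(a,'s1.png');save(b,'t1.png')
for d in(a,b): print(d['extrinsics'].round(3),d['camera_matrix'])
o=readout.get_obs();print(o['time_s'],o['eef_rot'],o['opening'])
E
```

```text
[[ 0.969 -0.17   0.179  0.283]
 [-0.247 -0.662  0.708 -0.844]
 [-0.002 -0.73  -0.684  0.962]
 [ 0.     0.     0.     1.   ]] [[475.75081675   0.         277.97673459]
 [  0.         475.75081675 217.05794953]
 [  0.           0.           1.        ]]
[[-0.027 -0.99   0.136  0.382]
 [-0.999  0.03   0.021 -0.051]
 [-0.025 -0.135 -0.991  1.031]
 [ 0.     0.     0.     1.   ]] [[382.66069627   0.         273.82127348]
 [  0.         382.66069627 208.82184617]
 [  0.           0.           1.        ]]
0.1 [-3.01528270e-04  1.79414440e-01  9.83773268e-01 -7.24900420e-04] 1.0033130977823688
```

View pics/s1.png

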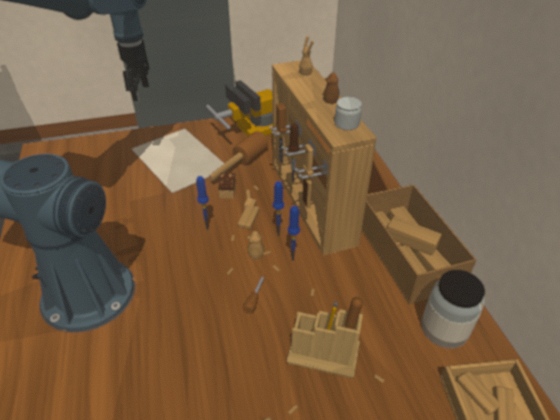

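View pics/t1.png

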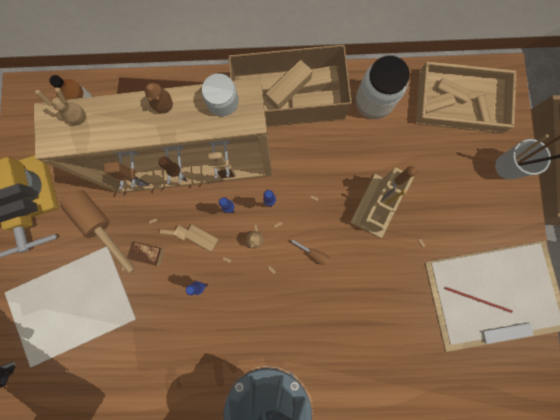

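The scene view shows the rack (270–370, 65–250) with three hung tools at about (282,125), (293,140) and (308,165). Blue look-alikes stand in front at (202,190), (278,195) and (293,220), and the caddy is at (325,340). The top view shows the caddy at (385,203) and the hooks at (127,170), (173,165) and (220,155).

Run:
```python
from h import *
a=dict(np.load('scene.npz'));b=dict(np.load('top.npz'))
A=cv2.resize(a['color'][60:270,240:380],None,fx=2.85,fy=2.85,interpolation=cv2.INTER_CUBIC)
B=cv2.resize(b['color'][130:250,30:290],(400,185),interpolation=cv2.INTER_CUBIC)
C=cv2.resize(b['color'][160:245,345:425],(400,413),interpolation=cv2.INTER_CUBIC)
im=np.zeros((600,800,3),np.uint8);im[:A.shape[0],:A.shape[1]]=A;im[:185,400:]=B;im[185:598,400:]=C
cv2.imwrite('pics/c1.png',im[...,::-1])
w=cloud(b)
# shelf top
m=(w[...,2]>.345)&(w[...,2]<.37)&(w[...,0]>.3)
n,l,s,c=cv2.connectedComponentsWithStats(m.astype(np.uint8));k=1+s[1:,4].argmax();m=l==k
p=w[m];print('shelf',cv2.minAreaRect(p[:,:2].astype(np.float32)*1000),np.median(p[:,2]))
print(cv2.boxPoints(cv2.minAreaRect(p[:,:2].astype(np.float32)*1000)))
# caddy
sub=np.zeros(m.shape,bool);sub[160:245,345:425]=1
for lo,hi in((.005,.02),(.09,.106),(.112,.126),(.132,.146),(.006,.25)):
    m=sub&(w[...,2]>lo)&(w[...,2]<hi);r=cv2.minAreaRect(w[m][:,:2].astype(np.float32)*1000)
    print(lo,m.sum(),r,cv2.boxPoints(r).round().tolist())
# blue
for d in(a,b):
    c=d['color'].astype(int);m=((c[...,2]>c[...,0]+50)&(c[...,2]>c[...,1]+40)).astype(np.uint8)
    n,l,s,cc=cv2.connectedComponentsWithStats(m)
    w2=cloud(d)
    for i in range(1,n):
        if s[i,4]>15: q=w2[l==i];print('blue',cc[i].round(),np.nanmedian(q,0).round(3),np.nanmin(q[:,2]).round(3),np.nanmax(q[:,2]).round(3))
```

```text
shelf ((651.1624755859375, 191.87913513183594), (109.4672622680664, 428.02630615234375), 4.775696754455566) 0.35875523780405555
[[578.80115  400.59244 ]
 [614.4365   -25.947878]
 [723.5238   -16.834167]
 [687.8884   409.70615 ]]
0.005 815 ((532.8491821289062, -326.3906555175781), (209.7080078125, 227.03933715820312), 87.08428192138672) [[414.0, -425.0], [641.0, -437.0], [652.0, -227.0], [425.0, -216.0]]
0.09 294 ((523.1337890625, -306.1042175292969), (48.09809112548828, 136.18328857421875), 61.605796813964844) [[452.0, -295.0], [572.0, -360.0], [594.0, -317.0], [475.0, -253.0]]
0.112 219 ((542.825439453125, -317.96112060546875), (48.4493408203125, 92.7006607055664), 61.27766799926758) [[491.0, -317.0], [572.0, -361.0], [595.0, -319.0], [514.0, -274.0]]
0.132 206 ((555.3618774414062, -325.1402893066406), (48.27360534667969, 65.91468811035156), 60.957252502441406) [[515.0, -330.0], [572.0, -362.0], [596.0, -320.0], [538.0, -288.0]]
0.006 2376 ((543.7770385742188, -318.6983642578125), (183.03982543945312, 213.20611572265625), 89.8829574584961) [[437.0, -410.0], [650.0, -410.0], [651.0, -227.0], [437.0, -227.0]]
blue [201. 190.] [0.324 0.143 0.156] 0.116 0.191
blue [278. 196.] [0.514 0.069 0.153] 0.116 0.193
blue [294. 221.] [ 0.528 -0.032  0.154] 0.115 0.193
blue [270. 196.] [ 0.529 -0.023  0.189] 0.118 0.193
blue [224. 202.] [0.516 0.078 0.19 ] 0.178 0.193
blue [231. 208.] [0.511 0.071 0.123] 0.057 0.132
blue [201. 288.] [0.324 0.143 0.124] 0.113 0.128
blue [191. 290.] [0.325 0.152 0.19 ] 0.179 0.194
```

View pics/c1.png

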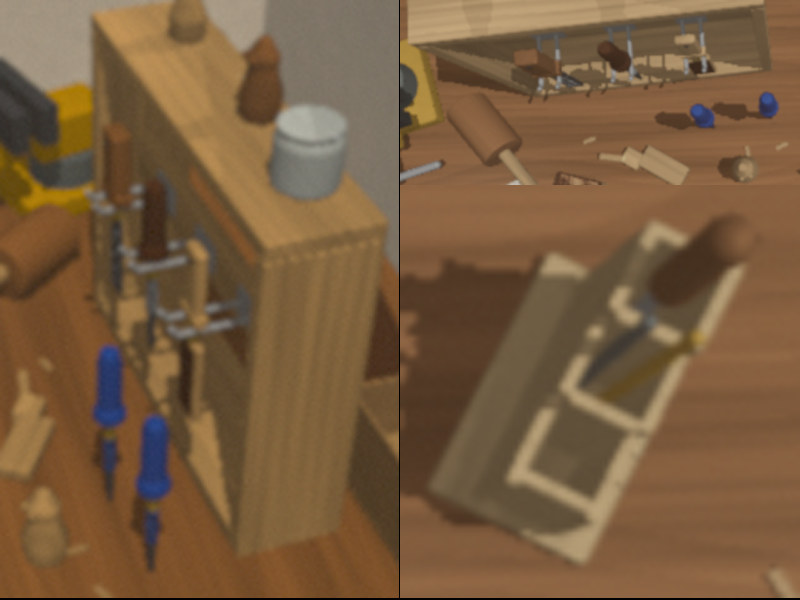

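The enlarged crop shows the round, dark-handled rasp on the middle hook, with the flat rasp to its left (+y) and the strop to its right. The front cell of the caddy is empty, at about (560,470) in the crop. Next I'll check the rasp's axis from depth and compute the pre-grasp.

```bash
cat >> h.py <<'E'
def tgt(yaw,lean):
    x=np.array([np.cos(yaw),np.sin(yaw),0]);y=np.array([-np.sin(yaw),np.cos(yaw),0])
    z=np.sin(lean)*x-np.cos(lean)*np.array([0,0,1]);return np.c_[np.cross(y,z),y,z]
def rel(p,M):
    o=readout.get_obs();q=o['eef_rot'];T=R.from_quat([q[1],q[2],q[3],q[0]]).as_matrix()
    print('now',np.round(o['eef_pos'],4),'t',o['time_s'],'F',np.round(o['wrist_force'],1))
    print('xyz',(T.T@(p-o['eef_pos'])*1000).round(1),'rot',R.from_matrix(T.T@M).as_rotvec().round(3))
E
python3 - <<'E'
from h import *
yaw=np.radians(4.78);rx=np.array([np.cos(yaw),np.sin(yaw)]);ry=np.array([-rx[1],rx[0]])
o=np.array([.587,.1866])
for n in('scene','top'):
    d=dict(np.load(n+'.npz'));w=cloud(d);l=(w[...,:2]-o)
    X=l@rx;Y=l@ry
    for y0 in(-.105,0,.105):
      for lo,hi in((.23,.255),(.255,.285),(.285,.3)):
        m=(abs(Y-y0)<.035)&(abs(X)<.03)&(w[...,2]>lo)&(w[...,2]<hi)
        if m.sum()>3: print(n,y0,lo,m.sum(),'X',np.percentile(X[m],[5,50,95]).round(4),'Y',np.percentile(Y[m],[5,50,95]).round(4),d['color'][m].mean(0).round())
M=tgt(yaw,np.radians(45));g=np.array([.587,.1866,.257])
rel(g-M[:,2]*.13,M)
E
```

```text
scene -0.105 0.23 65 X [-0.0085 -0.007   0.0022] Y [-0.1234 -0.1184 -0.0988] [115.  89.  55.]
scene -0.105 0.255 85 X [-0.0091 -0.0064  0.0028] Y [-0.1225 -0.1185 -0.0988] [115.  90.  57.]
scene -0.105 0.285 28 X [-0.0068 -0.0025  0.0031] Y [-0.1206 -0.1089 -0.0967] [151. 117.  71.]
scene 0 0.23 71 X [-0.0134 -0.0062  0.0067] Y [-0.015  -0.0114 -0.0025] [65. 45. 29.]
scene 0 0.255 92 X [-0.013  -0.0057  0.0056] Y [-0.0161 -0.0112 -0.0008] [67. 48. 33.]
scene 0 0.285 29 X [-0.0102 -0.0034  0.0048] Y [-0.0127 -0.005   0.0012] [77. 52. 36.]
scene 0.105 0.23 79 X [-0.013  -0.0049  0.0082] Y [0.0841 0.0891 0.1081] [92. 63. 37.]
scene 0.105 0.255 100 X [-0.0129 -0.0076  0.0073] Y [0.0843 0.0881 0.1155] [94. 66. 39.]
scene 0.105 0.285 46 X [-0.0121 -0.0035  0.0062] Y [0.0858 0.0977 0.1133] [114.  77.  43.]
top -0.105 0.23 45 X [-0.0059 -0.0053  0.    ] Y [-0.1188 -0.1084 -0.0939] [112.  91.  66.]
top -0.105 0.255 62 X [-0.0059 -0.0052 -0.0004] Y [-0.1188 -0.1081 -0.0947] [113.  92.  67.]
top -0.105 0.285 81 X [-0.0051  0.      0.0057] Y [-0.1171 -0.1056 -0.0935] [159. 133.  98.]
top 0 0.23 45 X [-0.0104 -0.0069  0.0032] Y [-0.0116 -0.008   0.0035] [63. 45. 31.]
top 0 0.255 84 X [-0.0108 -0.006   0.0069] Y [-0.0117 -0.0074  0.005 ] [67. 48. 34.]
top 0 0.285 72 X [-0.0075 -0.0009  0.0071] Y [-0.0083 -0.0009  0.0067] [83. 57. 40.]
top 0.105 0.23 85 X [-0.0101 -0.0088  0.0085] Y [0.0888 0.0905 0.1151] [87. 62. 41.]
top 0.105 0.255 116 X [-0.0101 -0.0082  0.0084] Y [0.0885 0.0906 0.1145] [90. 65. 44.]
top 0.105 0.285 156 X [-0.0091  0.0004  0.0102] Y [0.0907 0.1038 0.1177] [122.  87.  58.]
now [0.2027 0.5376 0.2495] t 0.1 F [-0.2 -0.1 -0.2]
xyz [-400.4 -232.4  -99.2] rot [-0.176 -0.773 -0.42 ]
```

Call:
play_rows(xyz=[[0,0,-60],[-45,-25,-90],[-95,-55,-99],[-150,-87,-99],[-205,-120,-99],[-260,-150,-99],[-310,-180,-99],[-360,-210,-99],[-400,-232,-99],[-400,-232,-99]], rot=[[0,0,0],[-0.02,-0.09,-0.05],[-0.04,-0.19,-0.1],[-0.07,-0.29,-0.16],[-0.09,-0.39,-0.21],[-0.11,-0.49,-0.26],[-0.135,-0.59,-0.32],[-0.155,-0.68,-0.37],[-0.176,-0.773,-0.42],[-0.176,-0.773,-0.42]], grip=[1,1,1,1,1,1,1,1,1,1])

```text
time_s: 1.35
eef_pos: [0.4956, 0.1761, 0.3476]
eef_rot: [0.382, -0.035, 0.923, 0.015]
wrist_force: [-0.1, -0.4, 1.1]
opening: 1.0
grasp_force: 0.0
```

Run:
```python
from h import *
d=shot('wrist');save(d,'w1.png');w=cloud(d)
yaw=np.radians(4.78);rx=np.array([np.cos(yaw),np.sin(yaw)]);ry=np.array([-rx[1],rx[0]])
l=w[...,:2]-np.array([.587,.1866]);X=l@rx;Y=l@ry
for lo,hi in((.21,.22),(.235,.255),(.255,.275),(.28,.295)):
    m=(abs(Y)<.035)&(abs(X)<.03)&(w[...,2]>lo)&(w[...,2]<hi)
    if m.sum()>3: print(lo,m.sum(),'X',np.percentile(X[m],[2,50,98]).round(4),'Y',np.percentile(Y[m],[2,50,98]).round(4))
M=tgt(yaw,np.radians(45));g=np.array([.587,.1866,.257])
rel(g,M)
```

```text
0.21 367 X [-0.0294 -0.0144 -0.0041] Y [-0.0159 -0.001   0.0139]
0.235 512 X [-0.0124 -0.0101 -0.0029] Y [-0.0126 -0.0011  0.0102]
0.255 567 X [-0.0123 -0.0101 -0.0035] Y [-0.0123 -0.0012  0.0098]
0.28 421 X [-0.0109 -0.0066  0.0046] Y [-0.0104 -0.0013  0.0086]
now [0.4953 0.1777 0.3483] t 1.4 F [ 0.2  0.2 -0.1]
xyz [ -0.7   1.5 129.7] rot [-0.002 -0.001 -0.005]
```

View pics/w1.png

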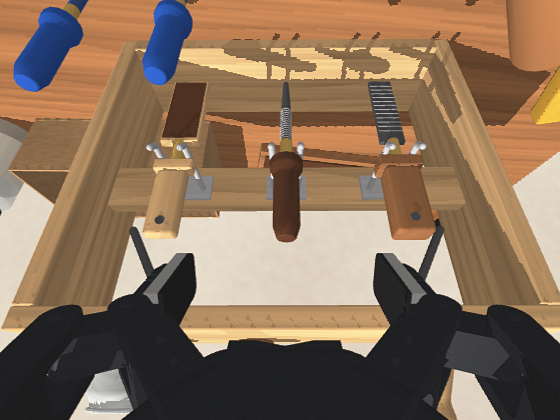

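The wrist view shows the round rasp centred between the fingers at (285,200), with the strop on the left (165,200) and the flat rasp on the right (405,200). I'll advance straight in and close.

Call:
play_rows(xyz=[[0,0,25],[0,0,50],[0,0,75],[0,0,95],[0,0,110],[0,0,120],[0,0,130],[0,0,130],[0,0,130],[0,0,130]], rot=[[0,0,0],[0,0,0],[0,0,0],[0,0,0],[0,0,0],[0,0,0],[0,0,0],[0,0,0],[0,0,0],[0,0,0]], grip=[1,1,1,1,1,1,1,1,0,0])

```text
time_s: 2.65
eef_pos: [0.587, 0.1875, 0.258]
eef_rot: [0.383, -0.038, 0.923, 0.017]
wrist_force: [1.0, 1.3, 0.4]
opening: 0.603
grasp_force: 0.0
```

Call:
play_rows(xyz=[[0,0,0],[0,0,0],[0,0,0],[0,0,0],[0,0,0],[0,0,0],[0,0,0],[0,0,0],[0,0,0],[0,0,0]], rot=[[0,0,0],[0,0,0],[0,0,0],[0,0,0],[0,0,0],[0,0,0],[0,0,0],[0,0,0],[0,0,0],[0,0,0]], grip=[0,0,0,0,0,0,0,0,0,0])

```text
time_s: 3.9
eef_pos: [0.5872, 0.1875, 0.2579]
eef_rot: [0.383, -0.038, 0.923, 0.017]
wrist_force: [-0.1, -1.3, 4.3]
opening: 0.264
grasp_force: 58.5
```

Call:
play_rows(xyz=[[-3,0,-3],[-6,0,-6],[-9,0,-9],[-11.3,0,-11.3],[-11.3,0,-11.3],[-6,0,-17],[1,0,-24],[9,0,-32],[17,0,-40],[24,0,-47]], rot=[[0,0,0],[0,0,0],[0,0,0],[0,0,0],[0,0,0],[0,0,0],[0,0,0],[0,0,0],[0,0,0],[0,0,0]], grip=[0,0,0,0,0,0,0,0,0,0])

```text
time_s: 5.15
eef_pos: [0.5361, 0.1833, 0.2737]
eef_rot: [0.383, -0.038, 0.923, 0.017]
wrist_force: [0.0, -0.8, -1.2]
opening: 0.265
grasp_force: 58.5
```

Call:
play_rows(xyz=[[9,0,-9],[18,0,-18],[27,0,-27],[27,0,-27],[14,0,-40],[-5,0,-59],[-25,0,-79],[-45,0,-99],[-65,0,-119],[-80,0,-134]], rot=[[0,0,0],[0,0,0],[0,0,0],[0,0,0],[0,0,0],[0,0,0],[0,0,0],[0,0,0],[0,0,0],[0,0,0]], grip=[0,0,0,0,0,0,0,0,0,0])

```text
time_s: 6.4
eef_pos: [0.4992, 0.1799, 0.4269]
eef_rot: [0.384, -0.038, 0.922, 0.017]
wrist_force: [-0.2, -0.3, -1.5]
opening: 0.265
grasp_force: 58.6
```

Run:
```python
from h import *
d=shot('wrist');a=shot('scene')
im=np.vstack([cv2.resize(d['color'],(400,300)),cv2.resize(a['color'],(400,300))]);cv2.imwrite('pics/v2.png',im[...,::-1])
yaw=np.radians(-28.7);M=tgt(yaw,np.radians(45))
rel(np.array([.4862,-.2862,.300]),M)
w=cloud(a);c=a['color'].astype(int)
o=readout.get_obs();p=np.array(o['eef_pos']);print(o['grasp_force'],o['opening'])
for z in np.arange(-.17,.04,.02):
    m=(np.hypot(w[...,0]-p[0],w[...,1]-p[1])<.03)&(abs(w[...,2]-p[2]-z)<.01)
    if m.sum()>2: print(round(z,3),m.sum(),(np.median(w[m],0)-p).round(4))
```

```text
now [0.4999 0.18   0.4289] t 6.5 F [ 0.9 -0.  -1. ]
xyz [ 127.9 -463.7   52.5] rot [0.416 0.006 0.41 ]
58.599208609666675 0.26287337038649455
-0.15 17 [-0.0012 -0.0049 -0.1473]
-0.13 20 [-0.0008 -0.0058 -0.1293]
-0.11 25 [-0.001  -0.006  -0.1118]
-0.09 38 [-0.0022 -0.0053 -0.09  ]
-0.07 36 [-0.0015 -0.006  -0.0685]
-0.05 38 [-0.0034 -0.0088 -0.0444]
-0.03 97 [-0.0038 -0.0113 -0.0317]
-0.01 75 [ 0.0001 -0.0165 -0.0087]
0.01 84 [ 0.0006 -0.0211  0.008 ]
0.03 78 [-0.0024 -0.0076  0.0299]
```

View pics/v2.png

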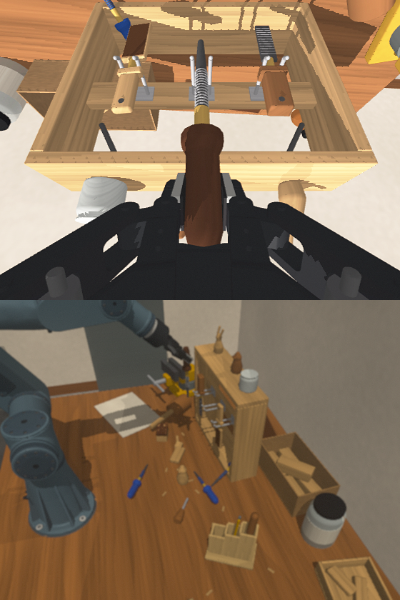

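The wrist view shows the rasp held upright in the fingers, off its hook, with both bystanders still hung. The scene view shows the small blue tools now lying on the bench and the caddy unmoved. I'll carry the rasp over at height.

Call:
play_rows(xyz=[[2,-20,-1.5],[6,-65,-4.5],[11,-118,-8],[16,-172,-12],[21,-226,-16],[26,-280,-20],[31,-334,-23],[36,-388,-27],[41,-438,-31],[43,-464,-32.5]], rot=[[0.018,0,0.018],[0.058,0.001,0.057],[0.106,0.002,0.104],[0.154,0.002,0.152],[0.203,0.003,0.2],[0.251,0.004,0.247],[0.3,0.004,0.295],[0.348,0.005,0.343],[0.393,0.006,0.387],[0.416,0.006,0.41]], grip=[0,0,0,0,0,0,0,0,0,0])

```text
time_s: 7.75
eef_pos: [0.4833, -0.2892, 0.415]
eef_rot: [0.367, 0.23, 0.896, -0.096]
wrist_force: [1.0, 1.6, -1.1]
opening: 0.266
grasp_force: 59.3
```

Run:
```python
from h import *
d=shot('wrist');a=shot('scene')
A=cv2.resize(a['color'][200:400,240:400],(480,600),interpolation=cv2.INTER_CUBIC)
im=np.hstack([A,np.pad(cv2.resize(d['color'],(320,240)),((0,360),(0,0),(0,0)))]);cv2.imwrite('pics/v3.png',im[...,::-1])
yaw=np.radians(-28.7);M=tgt(yaw,np.radians(45));c0=np.array([.4862,-.2862])
rel(np.array([*c0,.300]),M)
o=readout.get_obs();p=np.array(o['eef_pos'])
cx=M[:2,0]*0+np.array([np.cos(yaw),np.sin(yaw)]);cy=np.array([-cx[1],cx[0]])
for n,D in(('scene',a),('wrist',d)):
    w=cloud(D)
    for z in np.arange(-.19,-.05,.02):
        m=(np.hypot(w[...,0]-p[0],w[...,1]-p[1])<.03)&(abs(w[...,2]-p[2]-z)<.01)
        if m.sum()>2: print(n,round(z,3),m.sum(),(np.median(w[m],0)-p).round(4),(w[m][:,2].min()-p[2]).round(4))
    l=w[...,:2]-c0;X=l@cx;Y=l@cy
    # front cell rim, z~.1
    for lo,hi in((.095,.104),(.115,.125)):
        m=(abs(X)<.04)&(abs(Y)<.035)&(w[...,2]>lo)&(w[...,2]<hi)
        print(n,'rim',m.sum(),'X',np.percentile(X[m],[1,99]).round(4) if m.any() else'','Y',np.percentile(Y[m],[1,99]).round(4) if m.any() else'')
```

```text
now [ 0.4837 -0.2887  0.4152] t 7.85 F [ 0.6  0.1 -2.2]
xyz [80.2  3.7 82.7] rot [-0.004 -0.007  0.   ]
scene -0.15 23 [-0.0052 -0.0073 -0.1473] -0.1572
scene -0.13 34 [-0.0047 -0.0077 -0.1284] -0.1389
scene -0.11 42 [-0.0047 -0.0082 -0.1089] -0.1194
scene -0.09 46 [-0.0041 -0.0078 -0.0909] -0.1
scene -0.07 54 [-0.0042 -0.0078 -0.0705] -0.0798
scene -0.05 61 [-0.0069 -0.0149 -0.0439] -0.0597
scene rim 238 X [-0.0258  0.0388] Y [-0.0288  0.0211]
scene rim 106 X [0.019  0.0392] Y [-0.0282  0.0195]
wrist -0.15 141 [-5.600e-03 -1.000e-04 -1.481e-01] -0.1579
wrist -0.13 250 [-0.0062  0.0006 -0.1292] -0.1399
wrist -0.11 373 [-0.0067  0.0013 -0.109 ] -0.1199
wrist -0.09 456 [-0.0062  0.0017 -0.0894] -0.1
wrist -0.07 561 [-0.006   0.0018 -0.069 ] -0.0799
wrist -0.05 880 [-0.012   0.0048 -0.0443] -0.0599
wrist rim 7 X [0.0339 0.0395] Y [-0.0202  0.0158]
wrist rim 183 X [0.0247 0.0399] Y [-0.0259  0.0215]
```

View pics/v3.png

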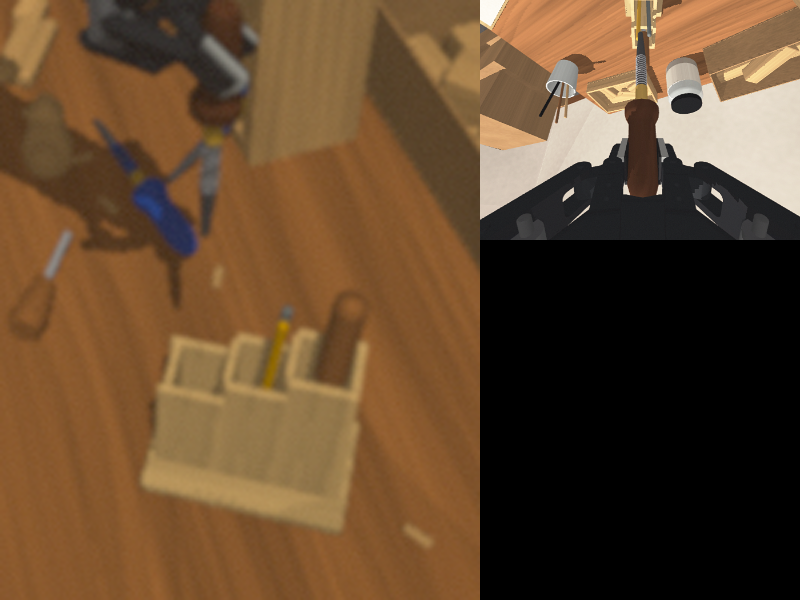

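The rasp hangs vertically above the caddy, with its tip about 158 mm below the TCP. The front cell mouth is at about (195,360) in the crop, clear and open. I'll go down to just above the mouth.

Call:
play_rows(xyz=[[8,0,8],[18,1,19],[30,1,31],[42,2,43],[54,2,56],[65,2,67],[74,2,77],[80,2,83],[80,2,83],[80,2,83]], rot=[[0,0,0],[0,0,0],[0,0,0],[0,0,0],[0,0,0],[0,0,0],[0,0,0],[0,0,0],[0,0,0],[0,0,0]], grip=[0,0,0,0,0,0,0,0,0,0])

```text
time_s: 9.1
eef_pos: [0.4865, -0.2867, 0.3022]
eef_rot: [0.369, 0.228, 0.896, -0.096]
wrist_force: [0.3, -0.9, -1.7]
opening: 0.263
grasp_force: 59.3
```

Run:
```python
from h import *
d=shot('wrist');a=shot('scene')
A=cv2.resize(a['color'][230:390,270:390],(450,600),interpolation=cv2.INTER_CUBIC)
im=np.hstack([A,np.pad(cv2.resize(d['color'][0:240,140:420],(350,300)),((0,300),(0,0),(0,0)))]);cv2.imwrite('pics/v4.png',im[...,::-1])
yaw=np.radians(-28.7);M=tgt(yaw,np.radians(45));c0=np.array([.4862,-.2862])
rel(np.array([.4875,-.286,.169]),M)
p=np.array(readout.get_obs()['eef_pos'])
cx=np.array([np.cos(yaw),np.sin(yaw)]);cy=np.array([-cx[1],cx[0]])
for n,D in(('scene',a),('wrist',d)):
    w=cloud(D);l=w[...,:2]-c0;X=l@cx;Y=l@cy
    for z in(-.15,-.13,-.11,-.09):
        m=(np.hypot(w[...,0]-p[0],w[...,1]-p[1])<.02)&(abs(w[...,2]-p[2]-z)<.01)
        if m.sum()>2: print(n,z,m.sum(),'XY',np.median(X[m]).round(4),np.median(Y[m]).round(4))
    for lo,hi in((.095,.104),(.115,.125)):
        m=(abs(X)<.04)&(abs(Y)<.035)&(w[...,2]>lo)&(w[...,2]<hi)
        print(n,'rim',m.sum(),'X',np.percentile(X[m],[1,99]).round(4) if m.any() else'','Y',np.percentile(Y[m],[1,99]).round(4) if m.any() else'')
```

```text
now [ 0.4865 -0.2867  0.3023] t 9.2 F [-0.2  1.  -0.7]
xyz [93.6  1.6 95. ] rot [-0.003 -0.003  0.003]
scene -0.15 18 XY -0.0007 -0.0069
scene -0.13 25 XY 0.0001 -0.0077
scene -0.11 33 XY 0.0 -0.0076
scene -0.09 39 XY -0.0004 -0.0074
scene rim 236 X [-0.0258  0.0389] Y [-0.0293  0.0211]
scene rim 106 X [0.019  0.0397] Y [-0.0294  0.0207]
wrist -0.15 144 XY -0.0035 -0.0026
wrist -0.13 245 XY -0.0043 -0.0024
wrist -0.11 374 XY -0.005 -0.0021
wrist -0.09 467 XY -0.0049 -0.0014
wrist rim 1172 X [-0.0177  0.0224] Y [-0.0259  0.0217]
wrist rim 691 X [0.0183 0.0394] Y [-0.0261  0.0215]
```

View pics/v4.png

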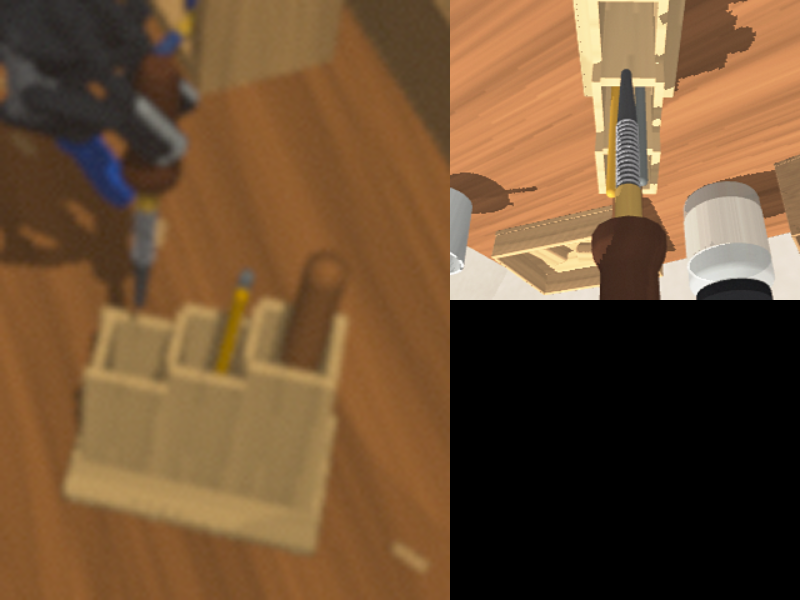

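The scene and wrist views agree: the blade axis is within 2 mm of the front cell's centre and the tip sits just above the mouth at (140,310). I'll lower it.

Call:
play_rows(xyz=[[8,0,8],[17,0,17],[27,0,27],[37,0,37],[47,0,47],[57,0,57],[67,0,67],[76,0,76],[84,0,84],[87,0,87]], rot=[[0,0,0],[0,0,0],[0,0,0],[0,0,0],[0,0,0],[0,0,0],[0,0,0],[0,0,0],[0,0,0],[0,0,0]], grip=[0,0,0,0,0,0,0,0,0,0])

```text
time_s: 10.45
eef_pos: [0.4849, -0.2859, 0.1765]
eef_rot: [0.367, 0.229, 0.896, -0.095]
wrist_force: [0.2, 0.4, -1.7]
opening: 0.26
grasp_force: 59.3
```

Call:
play_rows(xyz=[[0,0,0],[0.7,0,0.7],[1.4,0,1.4],[2.1,0,2.1],[2.8,0,2.8],[3.5,0,3.5],[4.2,0,4.2],[4.9,0,4.9],[5.4,0,5.4],[5.4,0,5.4]], rot=[[0,0,0],[0,0,0],[0,0,0],[0,0,0],[0,0,0],[0,0,0],[0,0,0],[0,0,0],[0,0,0],[0,0,0]], grip=[0,0,0,0,0,0,0,0,0,0])

```text
time_s: 11.7
eef_pos: [0.4855, -0.2864, 0.1707]
eef_rot: [0.368, 0.229, 0.896, -0.096]
wrist_force: [0.7, 1.1, -2.1]
opening: 0.263
grasp_force: 59.3
```

Call:
play_rows(xyz=[[0.2,0,0.2],[0.4,0,0.4],[0.6,0,0.6],[0.8,0,0.8],[1,0,1],[1.2,0,1.2],[1.4,0,1.4],[1.4,0,1.4],[1.4,0,1.4],[1.4,0,1.4]], rot=[[0,0,0],[0,0,0],[0,0,0],[0,0,0],[0,0,0],[0,0,0],[0,0,0],[0,0,0],[0,0,0],[0,0,0]], grip=[0,0,0,0,0,0,0,0,0,0])

```text
time_s: 12.95
eef_pos: [0.4855, -0.2865, 0.1688]
eef_rot: [0.368, 0.229, 0.896, -0.096]
wrist_force: [-0.9, -0.2, -2.1]
opening: 0.262
grasp_force: 59.3
```

Call:
play_rows(xyz=[[0.2,0,0.2],[0.4,0,0.4],[0.6,0,0.6],[0.8,0,0.8],[1,0,1],[1,0,1],[1,0,1],[1,0,1],[1,0,1],[1,0,1]], rot=[[0,0,0],[0,0,0],[0,0,0],[0,0,0],[0,0,0],[0,0,0],[0,0,0],[0,0,0],[0,0,0],[0,0,0]], grip=[0,0,0,0,0,0,0,0,0,0])

```text
time_s: 14.2
eef_pos: [0.4857, -0.2867, 0.1677]
eef_rot: [0.369, 0.229, 0.896, -0.096]
wrist_force: [-0.0, 1.0, 3.1]
opening: 0.263
grasp_force: 59.4
```

Fz turned upward, so the point is on the floor. Release, let it settle, then back out.

Call:
play_rows(xyz=[[0,0,0],[0,0,0],[0,0,0],[0,0,0],[0,0,0],[0,0,0],[0,0,0],[0,0,0],[0,0,0],[0,0,0]], rot=[[0,0,0],[0,0,0],[0,0,0],[0,0,0],[0,0,0],[0,0,0],[0,0,0],[0,0,0],[0,0,0],[0,0,0]], grip=[0.35,0.45,0.55,0.65,0.75,0.85,0.9,0.9,0.9,0.9])

```text
time_s: 15.45
eef_pos: [0.4855, -0.2865, 0.1674]
eef_rot: [0.368, 0.229, 0.896, -0.096]
wrist_force: [-0.6, 0.1, -0.4]
opening: 0.901
grasp_force: 0.0
```

Run:
```python
from h import *
d=shot('wrist');a=shot('scene')
A=cv2.resize(a['color'][230:390,270:390],(450,600),interpolation=cv2.INTER_CUBIC)
im=np.hstack([A,np.pad(cv2.resize(d['color'],(350,262)),((0,338),(0,0),(0,0)))]);cv2.imwrite('pics/v5.png',im[...,::-1])
```

```text
(no output)
```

View pics/v5.png

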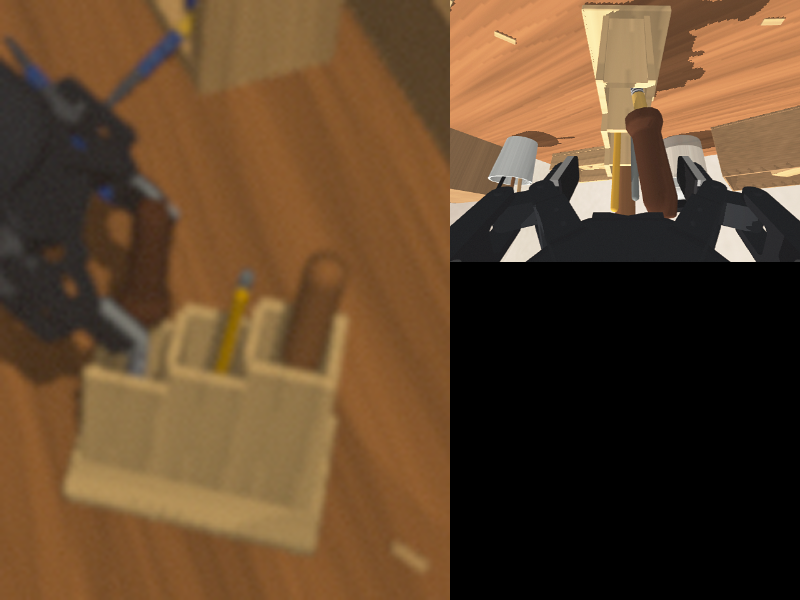

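The rasp stands in the front cell, leaning slightly towards the +y finger (650,160), and the caddy is unmoved. I'll centre the open gripper on it and back out along the fingers.

Call:
play_rows(xyz=[[0,5,0],[0,10,0],[0,12,0],[0,12,-12],[0,12,-30],[0,12,-55],[0,12,-85],[0,12,-115],[0,12,-145],[0,12,-170]], rot=[[0,0,0],[0,0,0],[0,0,0],[0,0,0],[0,0,0],[0,0,0],[0,0,0],[0,0,0],[0,0,0],[0,0,0]], grip=[0.95,1,1,1,1,1,1,1,1,1])

```text
time_s: 16.8
eef_pos: [0.386, -0.2175, 0.289]
eef_rot: [0.369, 0.228, 0.896, -0.096]
wrist_force: [0.2, -0.4, 0.2]
opening: 0.998
grasp_force: 0.0
```

Call:
play_rows(xyz=[[0,0,0],[0,0,0],[0,0,0],[0,0,0],[0,0,0],[0,0,0],[0,0,0],[0,0,0],[0,0,0],[0,0,0]], rot=[[0,0,0],[0,0,0],[0,0,0],[0,0,0],[0,0,0],[0,0,0],[0,0,0],[0,0,0],[0,0,0],[0,0,0]], grip=[1,1,1,1,1,1,1,1,1,1])

```text
time_s: 18.05
eef_pos: [0.3865, -0.2181, 0.2881]
eef_rot: [0.368, 0.229, 0.896, -0.096]
wrist_force: [-0.1, 0.4, -0.2]
opening: 0.997
grasp_force: 0.0
```

Run:
```python
from h import *
d=shot('wrist');a=shot('scene')
A=cv2.resize(a['color'][60:390,190:400],(382,600),interpolation=cv2.INTER_CUBIC)
im=np.hstack([A,np.pad(cv2.resize(d['color'],(418,314)),((0,286),(0,0),(0,0)))]);cv2.imwrite('pics/v6.png',im[...,::-1])
o=readout.get_obs();print(o['eef_pos'],o['wrist_force'],o['time_s'])
```

```text
[ 0.38650142 -0.21809881  0.28809237] [ 0.05606802  0.10995748 -0.14961326] 18.15
```

View pics/v6.png

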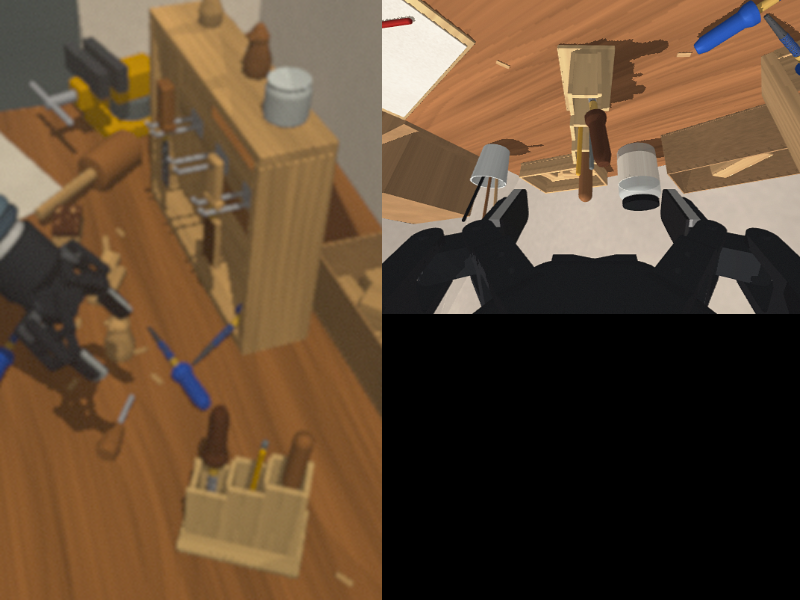

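The round rasp stands in the front cell at (215,450). The flat rasp and strop are still on their hooks at (165,110) and (213,185), and the caddy stands in place with the gripper clear of everything.

```bash
python3 -c "
from bench import ctrl
print(ctrl.hand_in())"
```

```text
the job is handed in; nothing more can be done
None
```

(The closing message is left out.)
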